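Refill the fat-ball feeder from the scoop

ROBOT

A 6-joint arm with a two-finger parallel gripper is mounted at the origin on the work surface. World frame = base frame: x ahead of the robot, y to its left, z up, the work surface at z = 0. Lengths are in m, angles in degrees, forces in N, time in s.
With the tool pointing down it reaches from about 0.4 to 0.825 m from the base axis. Payload 7 kg.
Tool frame: the origin (TCP) lies midway between the tips of the shut fingers; the grasp point (between the pads) lies 19 mm behind it; z points along the fingers, y is the line along which they close (so a half turn about z gives the same grasp; the last joint's range is limited). The gripper opens to 88 mm and grips with 3 to 60 N. Pads are 19 mm wide; open, the fingers measure 130 mm over their backs; the gripper's body (78 mm by 193 mm) begins 47 mm behind the grasp point.
Start: joints at [92.424, 20.546, 0.682, 0, -70.136, -16.507], TCP at [0.164, 0.655, 0.227] pointing down, gripper open.
Joint ranges: [-176.03, 176.03], [-82.01, 121.73], [-58.28, 71.71], [-173.87, 95.51], [-174.79, -0.11], [-173.66, 173.66]. Speed limits (degrees/s): [136.94, 136.94, 172.46, 180, 180, 180].

INTERFACE

Orientations are given as a 3x3 rotation matrix whose columns are the frame's x, y, z axes.
In Python, from rig import robot gives the robot as it stands. Calls block until the motion is done:
- robot.goto(position, orientation): joint-space move of the TCP to a pose.
- robot.servo_line(position, ori=None, speed=0.15): straight line of the TCP; ori=None keeps the orientation; speed is the mean speed in m/s.
- robot.movej(angles): joint-space move.
- robot.move_gripper(opening): opening from 0.0 (shut) to 1.0 (fully open); the grip force is fixed at half the most; returns when the fingers have stopped.
- robot.dwell(seconds).
- robot.ik(position, orientation): joint angles nearest the present ones, or None.
- robot.grab_frame(name): name is "side" or "top" or "wrist"; returns (picture, depth): 420x560x3 uint8, red, green, blue; 420x560 float32, m along the optical axis (not along the pixel's ray), 0 where there is no reading.
- robot.camera_info(name): a dict with "vfov" (degrees; the focal length in pixels is half the picture's height over the tangent of half this angle, whatever the lens; pixels are square), "cx", "cy" (the principal point, pixels), "view" (4x4, takes a point from world to camera coordinates); the wrist camera has in their place "T_tool_cam" (4x4, takes a point from camera to tool coordinates, whose origin is the TCP and whose axes are the flange's). Camera axes: x right, y down, z forward; pixel columns grow to the right and rows downward; lengths in m; the calibration is good to about 2 mm. A picture is of the moment at which its call begins: read the wrist's pose just before it. camera_info takes no time and is no camera call.
A pose or a line that the arm cannot do raises robot.Unreachable and nothing moves.
- robot.job_done(): hands the job in; it is judged then, once.
Readings, each from a call of its own:
- robot.read_t(): time.
- robot.read_qpos(): joint angles.
- robot.read_qvel(): joint speeds.
- robot.read_effort(): joint torques, N m.
- robot.read_position(): TCP position.
- robot.read_tcp_rot(): TCP orientation.
- robot.read_force(): force on the tool from outside, world axes, zero at the start.
- robot.read_ft_torque(): the same for the moment, N m.
- robot.read_grip_width(): opening from 0.0 (shut) to 1.0 (fully open).
- robot.read_finger_force(): force on a finger pad.
Only numpy, scipy, OpenCV 4.12 (cv2) and the standard library are available. Lean on these libraries where they do the work, as an engineer would, in place of code of your own. Each camera call takes 0.05 s, during which the arm holds its last target. There are 200 camera calls.

TASK

Refill the bird feeder: lift the blue scoop with its four fat balls, carry it over to the open steel feeder and tip them all into the hopper without letting any fall on the bench. Then stand the empty scoop back on the bench the right way up and push the feeder's lid fully shut. Leave the dish, trowel, plant tag and tin where they are.

Things in the scene. Friction and masses are not known exactly. Their poses are not given: they have to be found in the camera images.
- scoop: Blue plastic feed scoop, loose, about 180 g: pan 124 mm (own x) by 122 mm (own y). Origin: centre of its underside, z up. Pan floor top at z = 4 mm; back wall (-x) 54 mm high, side walls 51 mm at the back, 32 at the front. Front (+x) open but for a rolled bead at x = 62 mm, top at z = 8 mm: a ball resting on it rolls out once the front is tipped down more than about 32 degrees.
- scoop_grip (a point): Middle of the scoop's handle, 102 mm above its origin, axes as the scoop's. The handle is a straight bar over the pan along own x, 20 mm wide (y), z = 92 to 112 mm, from x = -62 to +40 mm, joined to the back wall only. Pinch it here from above across its width (own y); near the loaded centre of mass. The balls' tops are at z = 58 mm.
- ball1: Fat ball (bird food): hard speckled cream sphere, 54 mm in diameter, about 80 g. Origin: its centre. It starts with the three others in the scoop, two by two.
- ball2: Second fat ball, the same.
- ball3: Third fat ball, the same.
- ball4: Fourth fat ball, the same.
- feeder: Stainless steel feeder, fixed to the bench. Origin: centre of its underside, z up; own -x is its front (with a small red button catch, not used), own +x its back, where the lid is hinged. Perch tray 220 (x) by 250 (y) mm, 18 high. Hopper: straight box, 3 mm walls with barred sides, inside 160 (x) by 190 (y) mm, inner floor 30 mm and open rim 150 mm above the bench.
- hopper_mouth (a point): Centre of the hopper's open mouth at rim height, 150 mm above the bench. Axes as the feeder's.
- lid (a joint): Angle of the steel lid in rad: 0 = shut flat on the rim, growing as it opens up and back; 1.57 = upright, 1.9 = stop. It starts open. Stiff hinge: it stays where left; 4 N at the free edge moves it. Plate 178 mm from hinge to free edge, 206 wide (feeder y), 8 thick in the middle; on its outer face, on the centre line 135 mm from the hinge, a black knob 28 mm wide, 26 tall.
- lid_hinge (a point): Middle of the lid's hinge axis, which runs along the feeder's y: 87 mm behind the mouth's centre (+x), 151 mm above the bench. Fixed, axes as the feeder's.
- lid_edge (a point): Middle of the lid's free edge, 178 mm from the hinge axis. Moves with the lid: own x points from the free edge to the hinge, own z out of the outer face (up when shut).
- bench: The bench: top with ochre mosaic tiles, its surface at height 0.
- dish: Blue ceramic bird bath dish, 210 mm across, 40 mm high. Origin: centre of its underside. Leave alone.
- trowel: Green plastic trowel lying on the bench, about 260 mm long along own x, blade at +x. Origin: under its middle. Leave alone.
- tag: Wooden plant tag lying on the bench, 132 x 24 x 5 mm, long side along own x. Origin: under its middle. Leave alone.
- tin: Round aluminium tin with cream label, 71 mm across, 80 mm high. Origin: centre of its underside. Leave alone.
Mind the look-alikes: they are no part of the job. Leave any orange or purple look-alike of the ball4 alone.

How it is judged (in metres and radians):
On the way, in this order (a step that is already met when the one before it is completed fails the run):
1. the scoop is lifted clear of the bench with all four balls in it (height (world z) of scoop above 0.06 m and distance between each of ball1, ball2, ball3, ball4 and scoop_grip below 0.095 m), for 0.2 s.
2. all four balls are in the hopper, tipped out of the raised scoop (x of ball1 in the frame of feeder between -0.075 and 0.075 m and y of ball1 in the frame of feeder between -0.09 and 0.09 m and z of ball1 in the frame of feeder between 0.045 and 0.14 m and x of ball2 in the frame of feeder between -0.075 and 0.075 m and y of ball2 in the frame of feeder between -0.09 and 0.09 m and z of ball2 in the frame of feeder between 0.045 and 0.14 m and x of ball3 in the frame of feeder between -0.075 and 0.075 m and y of ball3 in the frame of feeder between -0.09 and 0.09 m and z of ball3 in the frame of feeder between 0.045 and 0.14 m and x of ball4 in the frame of feeder between -0.075 and 0.075 m and y of ball4 in the frame of feeder between -0.09 and 0.09 m and z of ball4 in the frame of feeder between 0.045 and 0.14 m and height (world z) of scoop above 0.06 m), for 0.1 s.
At the end, for the whole second after the job is handed in: All four balls lie at rest inside the hopper, the lid is shut to within 0.05 rad, and the scoop stands still on the bench, upright to within 0.08 rad (5 degrees) and flat on its underside (within 6 mm) (x of ball1 in the frame of feeder between -0.075 and 0.075 m and y of ball1 in the frame of feeder between -0.09 and 0.09 m and z of ball1 in the frame of feeder between 0.045 and 0.14 m and x of ball2 in the frame of feeder between -0.075 and 0.075 m and y of ball2 in the frame of feeder between -0.09 and 0.09 m and z of ball2 in the frame of feeder between 0.045 and 0.14 m and x of ball3 in the frame of feeder between -0.075 and 0.075 m and y of ball3 in the frame of feeder between -0.09 and 0.09 m and z of ball3 in the frame of feeder between 0.045 and 0.14 m and x of ball4 in the frame of feeder between -0.075 and 0.075 m and y of ball4 in the frame of feeder between -0.09 and 0.09 m and z of ball4 in the frame of feeder between 0.045 and 0.14 m and linear speed of each of ball1, ball2, ball3, ball4 below 0.05 m/s and value of joint lid below 0.05 rad and angle between scoop's own z axis and vertical below 0.08 rad and height (world z) of scoop between -0.004 and 0.006 m and linear speed of scoop below 0.02 m/s); the robot touches nothing.
It fails at once if a ball touches the bench (contact force between any of ball1, ball2, ball3, ball4 and bench above 0.1 N).
It fails at once if the dish is moved by more than 25 mm (distance of dish from where it was at the start of the episode above 0.025 m).
It fails at once if the trowel is moved by more than 25 mm (distance of trowel from where it was at the start of the episode above 0.025 m).
It fails at once if the tag is moved by more than 25 mm (distance of tag from where it was at the start of the episode above 0.025 m).
It fails at once if the tin is moved by more than 25 mm (distance of tin from where it was at the start of the episode above 0.025 m).
It also fails if it takes over 72 s, if anything falls off the work surface, if the arm or the gripper's body presses on something with over 40 N, if the wrist force passes 120 N, or if a joint passes its speed limit or range.

## Working session

There is one attempt and no reset: what is moved stays moved. The work goes in short steps, each a Python script; the robot and the scene stay as the last script left them, time stands still between calls to the robot, and variables do not carry over. Pictures are saved under pics/ and viewed, at most 10 in all, crops included, and the job is handed in when it is done.

```bash
ls; mkdir -p pics; python3 - <<'E'
from rig import robot
import numpy as np,cv2
ims=[]
for n in("top","side"):
    p,d=robot.grab_frame(n); np.savez(f'pics/{n}.npz',p=p,d=d); cv2.imwrite(f'pics/{n}0.png',p[:,:,::-1])
    i=robot.camera_info(n); print(n,i['vfov'],i['cx'],i['cy'],np.round(i['view'],4).tolist(),(d>0).mean())
E
```

```text
pics
top 51.555580651614605 282.38410226060506 213.39204692209177 [[0.0292, -0.9995, -0.0071, 0.0003], [-0.9869, -0.0277, -0.159, 0.594], [0.1588, 0.0117, -0.9872, 1.3048], [0.0, 0.0, 0.0, 1.0]] 0.9957738095238096
side 57.53482780896722 272.05330260585845 206.90706461346934 [[-0.96, -0.2801, -0.0005, 0.5833], [-0.1686, 0.5791, -0.7976, 0.2041], [0.2237, -0.7656, -0.6032, 0.987], [0.0, 0.0, 0.0, 1.0]] 0.9961947278911565
```

View pics/top0.png

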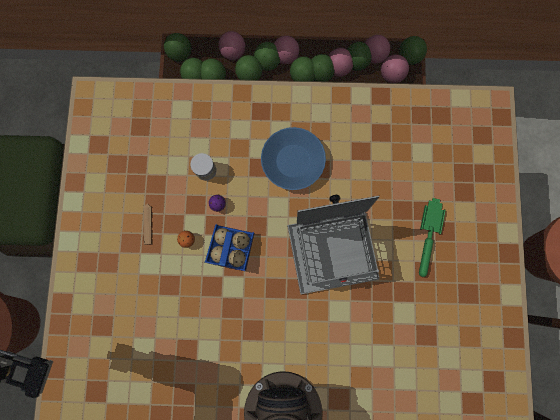

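View pics/side0.png

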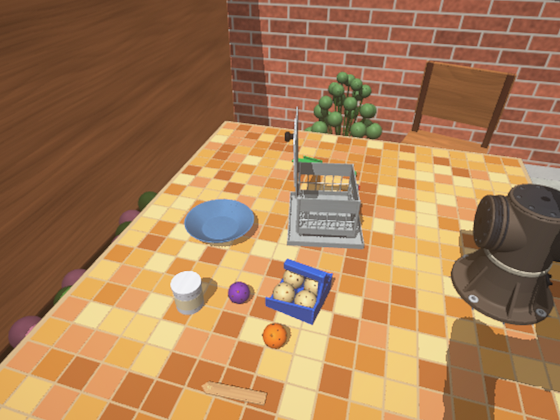

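The top view shows the scoop at about (230,249), the open feeder at (335,250) with its lid standing at its far side, and decoys at (217,203) and (186,239). I'll enlarge both and compute the geometry from the depth clouds.

```bash
cat > h.py <<'E'
from rig import robot
import numpy as np,cv2
def cloud(n,d):
    i=robot.camera_info(n); f=210/np.tan(np.radians(i['vfov']/2))
    v,u=np.mgrid[0:420,0:560]
    c=np.stack([(u-i['cx'])*d/f,(v-i['cy'])*d/f,d],-1)
    V=i['view']; return (c-V[:3,3])@V[:3,:3]
def proj(n,P):
    i=robot.camera_info(n); f=210/np.tan(np.radians(i['vfov']/2))
    c=i['view'][:3,:3]@np.array(P)+i['view'][:3,3]
    return np.round([c[0]/c[2]*f+i['cx'],c[1]/c[2]*f+i['cy']],1)
E
python3 - <<'E'
from h import *
T=np.load('pics/top.npz');S=np.load('pics/side.npz')
a=cv2.resize(T['p'][195:295,200:400],(800,400),interpolation=cv2.INTER_CUBIC)
b=cv2.resize(S['p'][255:330,250:350],None,fx=8,fy=8,interpolation=cv2.INTER_CUBIC)
cv2.imwrite('pics/topc.png',a[:,:,::-1]);cv2.imwrite('pics/sidec.png',b[:,:,::-1])
for n,D,box in(("top",T,(215,280,200,262)),("side",S,(255,330,260,340))):
    P=cloud(n,D['d']);p=D['p'].astype(int)
    m=np.zeros((420,560),bool);m[box[0]:box[1],box[2]:box[3]]=1
    m&=(p[:,:,2]>p[:,:,0]+40)&(D['d']>0)
    Q=P[m];print(n,len(Q),Q.min(0),Q.max(0), np.median(P[300:,100:200][D['d'][300:,100:200]>0],0))
    for lo,hi in((-.01,.02),(.02,.045),(.045,.07),(.085,.13)):
        q=Q[(Q[:,2]>lo)&(Q[:,2]<hi)]
        if len(q)>5:
            r=cv2.minAreaRect(q[:,:2].astype(np.float32)*1000);print(lo,len(q),np.round(q.mean(0),4),np.round(r[0]),np.round(r[1]),round(r[2],1))
# feeder/lid
P=cloud("top",T['d'])
for uv in[(293,222),(301,294),(384,279),(371,214),(298,212),(378,199),(335,199),(343,255),(230,249)]: print(uv,np.round(P[uv[1],uv[0]],3))
E
```

```text
top 623 [ 0.41548279  0.10768819 -0.00726794] [0.5562882  0.24872177 0.11646281] [ 0.13677904  0.41136379 -0.00088798]
-0.01 211 [0.5012 0.1708 0.0038] [489. 180.] [112. 117.] 79.6
0.02 74 [0.5079 0.178  0.0377] [501. 176.] [125.  91.] 79.6
0.045 90 [0.442  0.1833 0.0535] [456. 184.] [125.  63.] 80.9
0.085 232 [0.4738 0.1801 0.1096] [476. 183.] [ 28. 100.] 81.8
side 1279 [ 4.14863705e-01  1.19813832e-01 -3.71000957e-04] [0.55688645 0.25261021 0.11538653] [0.75408867 0.43536414 0.00155563]
-0.01 289 [0.4963 0.2239 0.0099] [486. 181.] [122. 123.] 79.9
0.02 311 [0.4911 0.2396 0.0318] [493. 217.] [ 50. 122.] 80.2
0.045 181 [0.4439 0.2133 0.0552] [479. 182.] [124. 112.] 79.9
0.085 460 [0.4723 0.1879 0.1076] [475. 184.] [ 23. 101.] 77.1
(293, 222) [ 0.575 -0.017 -0.003]
(301, 294) [ 0.348 -0.048  0.004]
(384, 279) [ 0.402 -0.307  0.002]
(371, 214) [ 0.607 -0.267  0.001]
(298, 212) [ 0.554 -0.024  0.321]
(378, 199) [ 0.657 -0.29  -0.001]
(335, 199) [ 0.594 -0.118  0.297]
(343, 255) [ 0.471 -0.174  0.027]
(230, 249) [0.482 0.181 0.004]
```

View pics/topc.png

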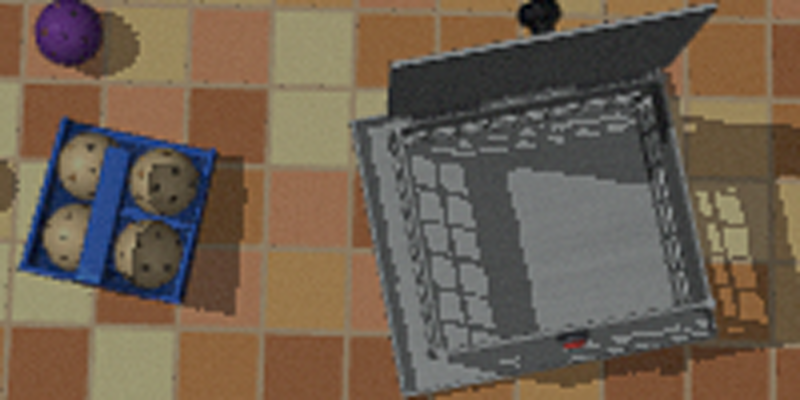

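View pics/sidec.png

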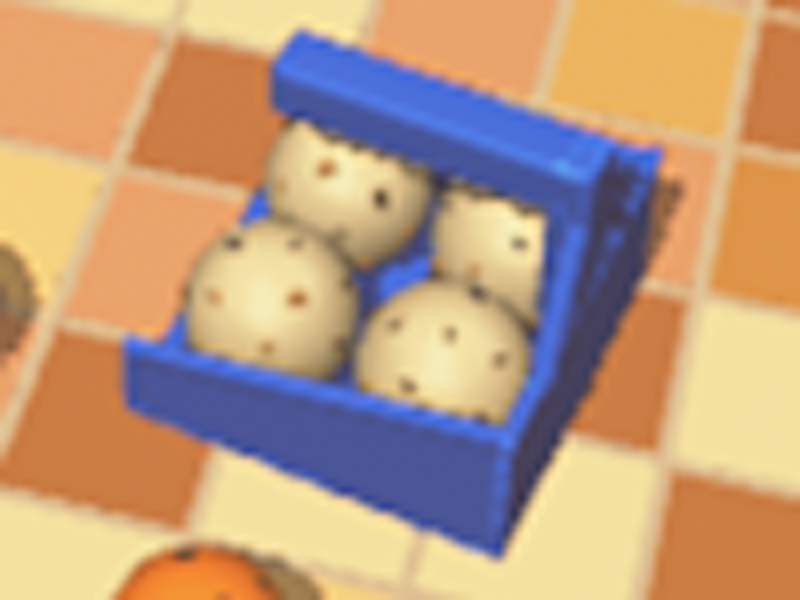

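The side crop shows the scoop's back wall and handle root towards the robot, with the open front facing away at about -10° yaw. The cloud puts its origin near (0.487, 0.181). Next I'll fit the feeder and lid.

```bash
python3 - <<'E'
from h import *
T=np.load('pics/top.npz');S=np.load('pics/side.npz')
for n,D in(("top",T),("side",S)):
    P=cloud(n,D['d']);ok=D['d']>0
    R=(P[...,0]>.3)&(P[...,0]<.75)&(P[...,1]<.03)&(P[...,1]>-.4)&ok
    m=R&(P[...,2]>.14)&(P[...,2]<.156)
    q=P[m];r=cv2.minAreaRect(q[:,:2].astype(np.float32)*1000);print(n,'rim',len(q),r)
    m=R&(P[...,2]>.01)&(P[...,2]<.022)
    q=P[m];r=cv2.minAreaRect(q[:,:2].astype(np.float32)*1000);print(n,'tray',len(q),r)
    q=P[R&(P[...,2]>.18)];c=q.mean(0)
    q=q[np.abs((q-c)@np.linalg.svd(q-c,full_matrices=False)[2][2])<.012];c=q.mean(0)
    nn=np.linalg.svd(q-c,full_matrices=False)[2][2];print(n,'lid',len(q),c,nn,q[:,2].max(),q[q[:,2]>.31].mean(0) if (q[:,2]>.31).any() else 0)
    y=np.degrees(np.arctan2(nn[1],nn[0]));print('yaw',y,'elev',np.degrees(np.arcsin(nn[2])))
E
```

```text
top rim 403 ((482.4884948730469, -143.17666625976562), (175.97314453125, 200.55543518066406), 12.281563758850098)
top tray 405 ((562.2060546875, -109.43792724609375), (414.13531494140625, 250.7049560546875), 17.35111427307129)
top lid 974 [ 0.57314199 -0.12286044  0.26778529] [-0.97598215 -0.21019421  0.05724713] 0.3320332771809026 [ 0.57647432 -0.12219757  0.32340571]
yaw -167.84603030662518 elev 3.2818129426847453
side rim 570 ((480.6326904296875, -142.2239227294922), (177.10958862304688, 205.52220153808594), 11.431103706359863)
side tray 551 ((571.7891845703125, -121.43461608886719), (407.3312072753906, 253.0786895751953), 12.191097259521484)
side lid 334 [ 0.56686578 -0.08393564  0.26951577] [-0.97694955 -0.20509516  0.05920764] 0.3315236439166997 [ 0.56985559 -0.0930454   0.32673759]
yaw -168.14382976795548 elev 3.3943328507406014
```

Feeder fit: centre about (0.480, -0.142), yaw about 12°, lid open about 1.63 rad, and the two views agree within 2 mm. I'll pour from the feeder's left side so the gripper stays clear of the lid. First I'll check that this plan is reachable.

```bash
cat >> h.py <<'E'
from scipy.spatial.transform import Rotation as Ro
Rz=lambda a:Ro.from_euler('z',a,degrees=True).as_matrix()
Ry=lambda a:Ro.from_euler('y',a,degrees=True).as_matrix()
SC=np.array([.487,.181,0]);SY=-10.
FC=np.array([.480,-.142,0]);FR=Rz(12.)
GRIP=np.array([0,0,.102])
FLIP=1
def tool(Rs,org):
    "scoop pose -> tool pose; TCP 19 mm past the grip point"
    s=FLIP; R=np.column_stack([-s*Rs[:,0],s*Rs[:,1],-Rs[:,2]])
    return org+Rs@(GRIP-[0,0,.019]),R
def pour(th,lip):
    "scoop tipped th about its lip, which is at feeder point lip, facing feeder -y"
    Rs=FR@Rz(-90)@Ry(th)
    return tool(Rs,FC+FR@np.array(lip)-Rs@np.array([.062,0,.008]))
E
python3 - <<'E'
import h; from h import *
for s in(1,-1):
    h.FLIP=s;print('flip',s)
    for nm,(p,R) in [('pre',tool(Rz(SY),SC+[0,0,.1])),('g',tool(Rz(SY),SC)),('lift',tool(Rz(SY),SC+[0,0,.18]))]+[(t,pour(t,(-.012,.05,.175))) for t in(0,20,40,60,75)]:
        q=robot.ik(p,R);print(nm,np.round(p,3),None if q is None else np.round(q))
E
```

```text
flip 1
pre [0.487 0.181 0.183] [  42.    8.  -22.    0.  -60. -142.]
g [0.487 0.181 0.083] [  42.   14.  -30.    0.  -46. -142.]
lift [0.487 0.181 0.263] [  42.    4.  -15.    0.  -70. -142.]
0 [ 0.445 -0.035  0.25 ] [ 21.  -3. -24.   0. -68. 171.]
20 [ 0.451 -0.064  0.267] [  -1.    5.  -10.  -20.  -81. -163.]
40 [ 0.458 -0.096  0.272] [ -18.   16.    2.  -34.  -97. -148.]
60 [ 0.465 -0.129  0.266] [ -29.   28.   10.  -45. -113. -141.]
75 [ 0.47  -0.151  0.254] [ -34.   38.   15.  -53. -123. -139.]
flip -1
pre [0.487 0.181 0.183] [ 42.   8. -22.   0. -60.  38.]
g [0.487 0.181 0.083] [ 42.  14. -30.   0. -46.  38.]
lift [0.487 0.181 0.263] [ 42.   4. -15.   0. -70.  38.]
0 [ 0.445 -0.035  0.25 ] [ 21.  -3. -24.   0. -68.  -9.]
20 [ 0.451 -0.064  0.267] [ -1.   5. -10. -20. -81.  17.]
40 [ 0.458 -0.096  0.272] [-18.  16.   2. -34. -97.  32.]
60 [ 0.465 -0.129  0.266] [ -29.   28.   10.  -45. -113.   39.]
75 [ 0.47  -0.151  0.254] [ -34.   38.   15.  -53. -123.   41.]
```

Flip -1 is reachable throughout with comfortable joint margins. Now grasp and lift.

```bash
sed -i 's/^FLIP=1/FLIP=-1/' h.py; python3 - <<'E'
from h import *
p,R=tool(Rz(SY),SC+[0,0,.12]);robot.goto(p,R)
p,R=tool(Rz(SY),SC);robot.servo_line(p,R,speed=.08)
print(robot.read_force());robot.move_gripper(0.);robot.dwell(.3)
print('w',robot.read_grip_width()*88,robot.read_finger_force(),robot.read_force(),robot.read_t())
p,R=tool(Rz(SY),SC+[0,0,.02]);robot.servo_line(p,R,speed=.03);print(robot.read_force(),robot.read_ft_torque())
p,R=tool(Rz(SY),SC+[0,0,.17]);robot.servo_line(p,R,speed=.08);robot.dwell(.3)
print('w',robot.read_grip_width()*88,robot.read_force(),robot.read_ft_torque(),robot.read_t())
s,_=robot.grab_frame('side');t,_=robot.grab_frame('top')
cv2.imwrite('pics/lift.png',np.hstack([cv2.resize(s[150:330,200:400],(400,360)),cv2.resize(t[180:360,150:350],(400,360))])[:,:,::-1])
E
```

```text
[-0.68929151  0.5270377   0.16578033]
w 19.834945353948452 29.997843503952026 [-0.19451273 -3.72774306  1.84268892] 5.1833
[-0.09353419 -0.84364686 -4.20745041] [-0.03861438  0.02562447  0.02494165]
w 19.76102645241712 [-0.63560921 -0.86183986 -4.77466965] [-0.01761931 -0.00675102 -0.0301679 ] 8.325
```

View pics/lift.png

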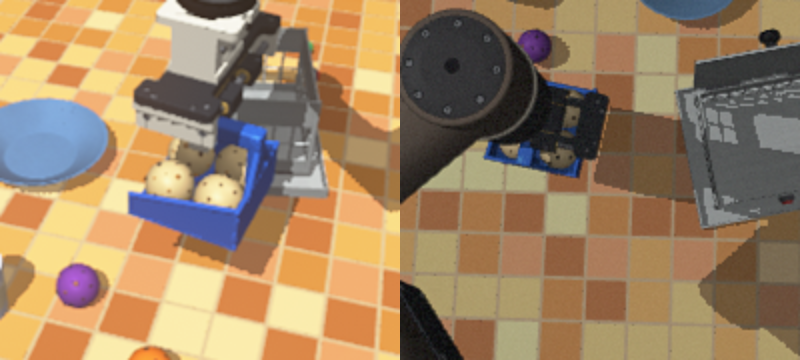

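The picture shows the scoop level in the gripper with all four balls, about (200,185) in the left half. Now carry it to the hopper and check the alignment at a small tilt.

```bash
python3 - <<'E'
from h import *
p,R=tool(Rz(SY),SC+[0,0,.185]);robot.servo_line(p,R,speed=.08)
p,R=pour(0,(-.012,.05,.19));robot.servo_line(p,R,speed=.09)
for t in(5,10,15,20):
    p,R=pour(t,(-.012,.05,.19-.001*t));robot.servo_line(p,R,speed=.03)
print(robot.read_force(),robot.read_ft_torque(),robot.read_grip_width()*88,robot.read_t(),np.round(robot.read_qpos()))
s,_=robot.grab_frame('side');t,_=robot.grab_frame('top')
cv2.imwrite('pics/p20.png',np.hstack([cv2.resize(s[80:260,220:420],(400,360)),cv2.resize(t[160:340,210:410],(400,360))])[:,:,::-1])
E
```

```text
[-0.07904101  0.00766811 -4.53388398] [-1.64423021 -0.41762072  0.0178541 ] 20.076738520913793 12.95 [ -1.   5. -10. -20. -80.  17.]
```

View pics/p20.png

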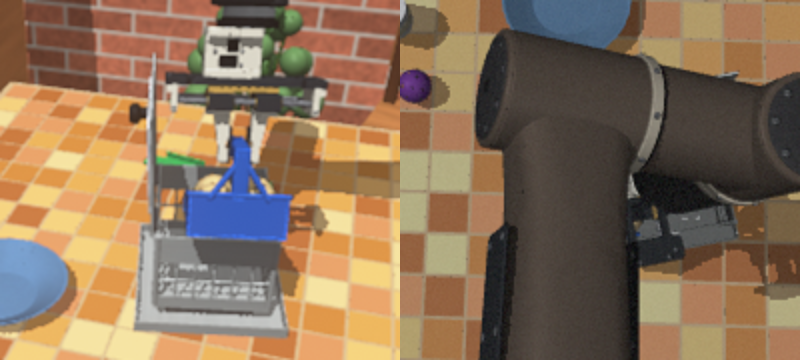

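```bash
python3 - <<'E'
from h import *
c=lambda P:(proj('side',P)-[220,80])*2
for x in(-.083,.083):
  for y in (.098,-.098): print('rim',x,y,c(FC+FR@np.array([x,y,.15])))
print('lidtop',c(FC+FR@np.array([.097,.103,.328])))
R=robot.read_tcp_rot();Rs=np.column_stack([R[:,0],-R[:,1],-R[:,2]]);o=robot.read_position()-Rs@(GRIP-[0,0,.019])
for q in[(-.062,-.061,0),(-.062,.061,0),(-.062,-.061,.054),(-.062,.061,.054),(-.062,0,.112)]: print(q,c(o+Rs@np.array(q)))
Z=FR.T@(o+Rs@np.array([.062,0,.008])-FC);print('lip feeder',Z)
_,d=robot.grab_frame('side');P=cloud('side',d);p=np.load('pics/side.npz')
s,_=robot.grab_frame('side');s=s.astype(int)
m=(s[...,2]>s[...,0]+40)&(d>0);m[:, :300]=0;m[:150]=0;m[230:]=0
Q=(P[m]-o)@Rs;Q=Q[(np.abs(Q)<.15).all(1)];b=Q[Q[:,0]<-.045];b=b[b[:,2]<.06];print('scoop-frame back wall',len(b),np.round(np.percentile(b,[2,50,98],axis=0),4))
n=np.linalg.svd(b-b.mean(0),full_matrices=False)[2][2];print(n)
E
```

```text
rim -0.083 0.098 [280.8 242. ]
rim -0.083 -0.098 [267.  167.4]
rim 0.083 0.098 [157.2 236.6]
rim 0.083 -0.098 [159.6 163.4]
lidtop [151.6 119.6]
(-0.062, -0.061, 0) [285.  239.8]
(-0.062, 0.061, 0) [185.4 235.4]
(-0.062, -0.061, 0.054) [289.4 196.8]
(-0.062, 0.061, 0.054) [188.  192.8]
(-0.062, 0, 0.112) [242.2 147.2]
lip feeder [-0.01200196  0.05016416  0.17024474]
scoop-frame back wall 1153 [[-0.0648 -0.0593  0.0019]
 [-0.0616 -0.0011  0.0301]
 [-0.0584  0.0579  0.0572]]
[-9.99986681e-01  9.01817674e-04 -5.08174135e-03]
```

The projections match the picture within about 2 px: the scoop has not slipped in the grip and is where I planned. Now pour.

```bash
python3 - <<'E'
from h import *
for t in range(24,65,4):
    p,R=pour(t,(-.012,.05,.17));robot.servo_line(p,R,speed=.03)
    print(t,np.round(robot.read_force(),2))
robot.dwell(.6);print(np.round(robot.read_force(),2),robot.read_t(),robot.read_grip_width()*88)
s,_=robot.grab_frame('side');w,_=robot.grab_frame('wrist')
cv2.imwrite('pics/p64.png',np.hstack([cv2.resize(s[80:260,220:420],(400,360)),cv2.resize(w,(400,360))])[:,:,::-1])
E
```

```text
24 [-0.19 -0.56 -4.39]
28 [ 0.04  0.55 -4.19]
32 [ 0.15 -0.14 -1.21]
36 [-0.2   0.6  -1.65]
40 [ 0.24 -1.05 -0.79]
44 [ 0.06  0.53 -1.5 ]
48 [ 0.    0.34 -1.53]
52 [ 0.65  0.09 -1.29]
56 [ 0.15  0.74 -1.07]
60 [ 0.57 -0.24 -1.61]
64 [ 0.73  0.28 -2.13]
[-0.31 -0.37 -2.14] 17.875 19.76407129081053
```

View pics/p64.png

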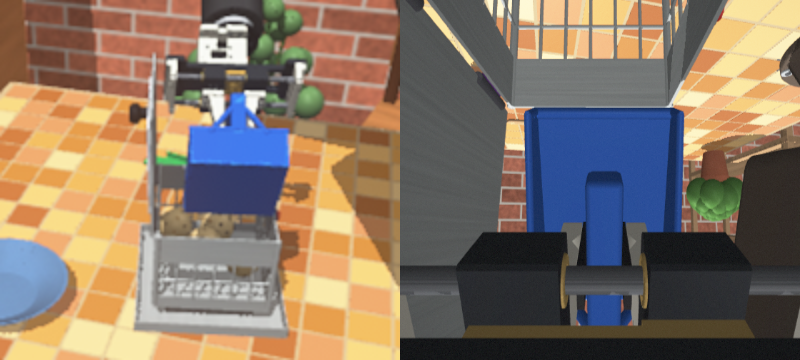

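The wrist view shows the scoop empty, and the force of about 2 N matches its weight alone. I'll level it, carry it back above its spot, then check the balls while it is still raised.

```bash
python3 - <<'E'
from h import *
for t in(64,48,32,16,0):
    p,R=pour(t,(-.012,.05,.20));robot.servo_line(p,R,speed=.08)
p,R=tool(Rz(SY),SC+[0,0,.12]);robot.servo_line(p,R,speed=.15)
print(robot.read_force(),robot.read_t())
t,d=robot.grab_frame('top');s,ds=robot.grab_frame('side')
P=cloud('top',d);Q=(P-FC)@FR;m=(np.abs(Q[...,0])<.075)&(np.abs(Q[...,1])<.09)&(d>0)&(Q[...,2]>.04)&(Q[...,2]<.2)
print('max z',Q[m][:,2].max())
cv2.imwrite('pics/after.png',np.hstack([cv2.resize(t[190:300,280:400],(436,400)),cv2.resize(s[130:260,270:380],(338,400))])[:,:,::-1])
E
```

```text
[-0.39324662 -0.35955945 -1.82294298] 22.1583
max z 0.08794378724181967
```

View pics/after.png

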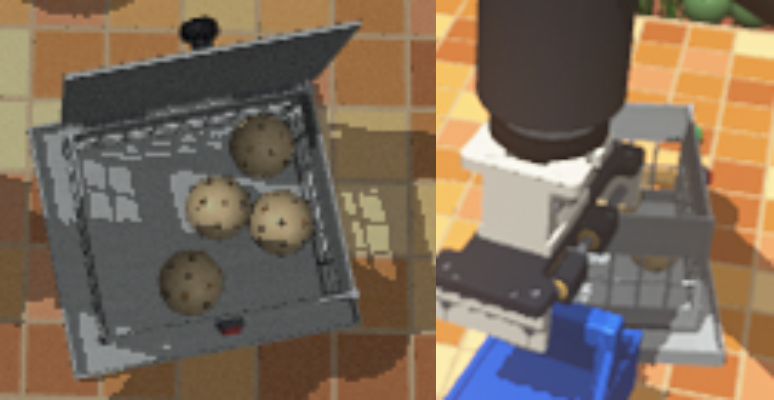

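All four balls lie on the hopper floor; the highest ball top is at 0.088 m. Now set the scoop down on its old spot, and check that the lid path is reachable.

```bash
cat >> h.py <<'E'
TR=FR@np.diag([1.,-1,-1])
def lidp(phi,press=0,r=.15,y=.05):
    "TCP, tool down, fingertip on the lid's outer face when it stands at phi (deg)"
    s,c=np.sin(np.radians(phi)),np.cos(np.radians(phi)); d=.008+.0095*max(s,0)-press
    return FC+FR@np.array([.087-r*c+d*s,y,.151+r*s+d*c])
E
python3 - <<'E'
from h import *
p,R=tool(Rz(SY),SC+[0,0,.015]);robot.servo_line(p,R,speed=.1)
for z in(.008,.004,.001,-.001,-.003):
    p,R=tool(Rz(SY),SC+[0,0,z]);robot.servo_line(p,R,speed=.02);f=robot.read_force()[2];print(z,f)
    if f>1.5:break
robot.move_gripper(1.);robot.dwell(.2);print(robot.read_force(),robot.read_grip_width())
p,R=tool(Rz(SY),SC+[0,0,.1]);robot.servo_line(p,R,speed=.1)
print(robot.read_t())
pre=FC+FR@np.array([.145,.05,.41])
for q in[(p+[0,0,.22],R),(pre,TR),(pre-[0,0,.1],TR)]+[(lidp(a),TR) for a in(93,60,30,0)]:
    j=robot.ik(*q);print(np.round(q[0],3),None if j is None else np.round(j))
t,d=robot.grab_frame('top');np.savez('pics/t2.npz',p=t,d=d);s,ds=robot.grab_frame('side')
for n,im,dd in(('top',t,d),('side',s,ds)):
    P=cloud(n,dd);i=im.astype(int);m=(i[...,2]>i[...,0]+40)&(dd>0);Q=(P[m]-SC)@Rz(SY);Q=Q[(np.abs(Q[:,:2])<.09).all(1)]
    print(n,len(Q),np.round(Q.min(0),3),np.round(Q.max(0),3))
E
```

```text
0.008 -2.36158426214271
0.004 -1.265675341412989
0.001 -1.6012860231240122
-0.001 6.5457754294017
[ 0.25913301 -0.78487811 -0.29237659] 1.0021316942248046
27.4167
[0.487 0.181 0.403] [ 42.   2.  -0.   0. -88.  38.]
[ 0.611 -0.063  0.41 ] [ 12.  12.  12.   0. -90.  90.]
[ 0.611 -0.063  0.31 ] [ 12.  13.   0.   0. -78.  90.]
[ 0.579 -0.07   0.3  ] [ 12.  10.  -4.   0. -76.  90.]
[ 0.495 -0.088  0.289] [ 12.   2. -15.   0. -73.  90.]
[ 0.434 -0.101  0.237] [ 12.  -2. -26.   0. -66.  90.]
[ 0.408 -0.106  0.159] [ 12.  -1. -35.   0. -55.  90.]
top 525 [-0.062 -0.076 -0.008] [0.062 0.074 0.389]
side 2378 [-0.064 -0.061 -0.001] [0.062 0.065 0.116]
```

The scoop stands where it started; its extents match the model. Now close the lid.

```bash
python3 - <<'E'
from h import *
p=robot.read_position();robot.servo_line([p[0],p[1],.41],speed=.2);robot.move_gripper(0.)
pre=FC+FR@np.array([.145,.05,.41]);robot.servo_line(pre,TR,speed=.2)
robot.servo_line(pre-[0,0,.11],speed=.12)
print(robot.read_force(),robot.read_t())
for a in list(range(93,0,-6))+[0]:
    robot.servo_line(lidp(a,.001 if a<20 else .002),TR,speed=.06);f=robot.read_force();print(a,np.round(f,1))
    if np.linalg.norm(f)>45:break
p=robot.read_position();k=0
while robot.read_force()[2]<18 and k<6:
    k+=1;robot.servo_line(p-[0,0,.001*k],speed=.02)
robot.dwell(.2);print(k,robot.read_force(),robot.read_position())
robot.servo_line(robot.read_position()+[0,0,.15],speed=.12);print(robot.read_t())
# swing clear and measure
q=FC+FR@np.array([0,.05,.41]);robot.servo_line([.42,-.05,.40],speed=.2)
s,d=robot.grab_frame('side');P=(cloud('side',d)-FC)@FR
m=(np.abs(P[...,0]+.02)<.06)&(np.abs(P[...,1])<.09)&(P[...,2]<.25)&(P[...,2]>.12)&(d>0);q=P[m]
print(len(q),np.percentile(q[:,2],[2,50,98]));A=np.c_[q,np.ones(len(q))];A=A[A[:,2]<.172]
print('slope',np.linalg.lstsq(A[:,[0,1,3]],A[:,2],rcond=None)[0])
cv2.imwrite('pics/end.png',s[:,:,::-1])
E
```

```text
[-0.42808614 -0.09507938 -0.2929007 ] 32.8083
93 [0.  1.  0.2]
87 [ 0.6 -0.4  0.5]
81 [-0.2  0.9 -0.4]
75 [-0.4  1.4  0.3]
69 [0.3 0.4 0.4]
63 [ 0.3 -0.1  0.5]
57 [ 0.3  0.3 -0.4]
51 [ 0.6 -1.   0.5]
45 [0.7 0.1 0.2]
39 [ 0.1  0.4 -0.2]
33 [ 0.4 -0.4  0.4]
27 [-0.2 -0.3  0. ]
21 [0.4 0.2 0.6]
15 [-0.3 -0.1  0.6]
9 [ 0.2 -0.9 -0.2]
3 [ 0.5 -0.1 -0.7]
0 [-3.   1.2 12.2]
2 [-9.96813707  4.73194231 25.7533773 ] [ 0.40924445 -0.1062236   0.15888269]
42.2583
1404 [0.15485078 0.15991033 0.18473758]
slope [ 0.01734471 -0.00750459  0.15983934]
```

View pics/end.png

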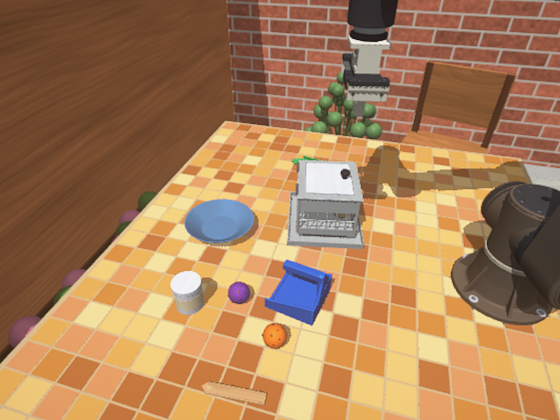

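The picture shows the lid flat on the hopper with its knob at (346,174), and the empty scoop upright at (298,295). The dish, tin, tag and decoys look undisturbed, and the trowel is mostly hidden behind the feeder. The final press met solid resistance of about 26 N.

```bash
python3 -c "
from rig import robot
robot.dwell(.3);print(robot.read_force(),robot.read_t());print(robot.job_done())"
```

```text
[-0.27765137 -1.05182741 -0.32421174] 43.3
the job is handed in; nothing more can be done
None
```

I handed the job in at 43 s, with all four balls in the hopper, the empty scoop standing upright back on its spot and the lid pressed shut; the judge's verdict was not shown.

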